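# Stopper four freeze-dried vials in the hand screw press

### The job

Gently slide the vial nest in under the press until it is home against the back stop, then wind the press down with its smooth ball knob until all four stoppers are fully and firmly home in their vials: you feel the knob come up hard, and stop there before the glass is crushed. Then wind it back up until the plate stands about 5 mm clear of the stoppers and let go. Leave the other things on the bench alone.

Things in the scene. Friction and masses are not known exactly. Their poses are not given: they have to be found in the camera images.
- press: Hand screw press for stoppering vials, fixed to the bench: aluminium base plate (12 mm thick, x -150 to +55 mm, 146 mm wide), two columns at y +-60 mm with a crossbar (44 mm deep, 146 mm wide, column nuts' tops 129 mm up). Origin: on the bench, under the screw. x points from its open front to the back stop (the way the nest slides in), y left, z up; turned up to 0.35 rad on the bench.
- back_stop: Steel strip across the back of the base plate that stops the nest: front face 35.5 mm behind the screw's axis, 73 mm wide, top 32 mm above the bench. Origin: foot of the front face, x and y as the press. Two low white rails (inner faces 73 mm apart, tops 22 mm above the bench, mouth flared at the front) lead the nest to it.
- ball_center (a point): Centre of the smooth polished black ball knob, 40 mm in diameter, on top of the screw, 165 to 182 mm above the bench; 15 mm or more of bare spindle between ball and crossbar. Slippery (friction 0.25, give or take a fifth): the fingers hold it only across its widest part, level with this point, and must follow it down or up as it turns. 50 N of grip holds about 0.5 N m.
- ram: Screw with press plate, a flat disc 80 mm across. Origin: centre of the plate's underside; starts 76 to 79 mm above the bench, ball centre 102 mm above it. Clockwise from above lowers both 4.0 mm per radian. Torque while turning: 0.03 N m free, 0.22 pushing the stoppers; once home it climbs about 0.025 per 0.01 rad: firm at 0.3 to 0.45, glass breaks at 0.5. Standing still it reads about 0.12 less.
- nest: Black plastic vial nest: block 70 x 70 mm, 26 mm high, 0.3 to 0.5 kg, standing loose on the base plate between the rails, drawn out 55 to 85 mm to the front; it carries the four vials. Origin: centre of the block's underside (12 mm above the bench); x towards the back stop, y left, z up. Home against the back stop its origin is within 2 mm of the screw's axis.
- vials: The four amber glass vials (24 mm across), held in the nest two by two, 32 mm apart. Origin: midway between them in the plane of their rims, 63 to 65 mm above the bench (batches differ in height).
- nest_handle (a point): Grip point on the nest's upright handle, 90 mm in front of the block's centre: a plastic bar 12 mm thick (along the nest's y), 20 mm deep (along x), standing free from 20 to 90 mm above the bench; this point is on its middle line, 67 mm above the bench. Sliding the nest takes 2 to 4 N, more when it rubs on a rail.
- stopper0_top (a point): Top centre of the dark rubber stopper in the front left vial (front is the handle's side): flange 19 mm across, 3 mm thick. Starts half in, its top 7.5 to 9 mm above the vials' rims; fully home the flange lies on the rim and the top is 3 mm above it. Needs 12 N to push down and stays where it is left.
- stopper1_top (a point): Top centre of the dark rubber stopper in the front right vial (front is the handle's side): flange 19 mm across, 3 mm thick. Starts half in, its top 7.5 to 9 mm above the vials' rims; fully home the flange lies on the rim and the top is 3 mm above it. Needs 12 N to push down and stays where it is left.
- stopper2_top (a point): Top centre of the dark rubber stopper in the back left vial (front is the handle's side): flange 19 mm across, 3 mm thick. Starts half in, its top 7.5 to 9 mm above the vials' rims; fully home the flange lies on the rim and the top is 3 mm above it. Needs 12 N to push down and stays where it is left.
- stopper3_top (a point): Top centre of the dark rubber stopper in the back right vial (front is the handle's side): flange 19 mm across, 3 mm thick. Starts half in, its top 7.5 to 9 mm above the vials' rims; fully home the flange lies on the rim and the top is 3 mm above it. Needs 12 N to push down and stays where it is left.
- crimped_vial: Bystander, leave it alone: a capped amber vial standing beside the press, 24 mm across, 49 mm high; origin at its underside.
- stopper_dish: Bystander, leave it alone: a low steel dish of spare rubber stoppers beside the press, 72 mm across, 20 mm high; origin at its underside.
- tweezers: Bystander, leave it alone: steel tweezers lying behind the press, 125 mm long; origin at its underside.
- reagent_bottle: Bystander, leave it alone: an amber screw-cap bottle, 72 mm across, 145 mm high; origin at its underside.
- beaker: Bystander, leave it alone: an empty glass beaker, 68 mm across, 90 mm high; origin at its underside.
- sample_jar: Bystander, leave it alone: a white plastic jar, 60 mm across, 75 mm high; origin at its underside.
- crimper: Bystander, leave it alone: a hand crimper with black handles lying on the bench, about 150 mm long; origin at its underside.
Things that resemble listed ones, but are neither listed nor needed, are in the scene too. Leave any green or pink look-alike of the nest alone.

How it is judged:
On the way, in this order (a step that is already met when the one before it is completed fails the run):
1. the nest has been slid home against the back stop, under the press (x of nest in the frame of press above -0.003 m and y of nest in the frame of press between -0.003 and 0.003 m), for 0.2 s.
2. all four stoppers have been pressed firmly home (with more than 60 N; pushing them takes 48 N) (all of step 1 and z of each of stopper0_top, stopper1_top, stopper2_top, stopper3_top in the frame of vials below 0.0045 m and contact force between ram and nest above 60 N), for 0.1 s.
3. the plate has been wound back up clear of the stoppers (z of ram in the frame of vials above 0.006 m), for 0.2 s.
At the end, for the whole second after the job is handed in: The nest is home (at most about 3 mm short of the back stop, within 3 mm of the middle), every stopper is within 1.5 mm of fully home, the press plate stands at least 3 mm above the seated stoppers' tops, and press and nest are at rest (all of step 1 and z of each of stopper0_top, stopper1_top, stopper2_top, stopper3_top in the frame of vials below 0.0045 m and z of ram in the frame of vials above 0.006 m and linear speed of ram below 0.005 m/s and linear speed of nest below 0.01 m/s); the robot touches nothing.
It fails at once if the press plate pressed on the vials with more than 120 N: glass crushed (contact force between ram and nest above 120 N).
It fails at once if the nest was rammed against the back stop with more than 40 N (contact force between back_stop and nest above 40 N).
It fails at once if a bystander was moved more than 30 mm (distance of any of crimped_vial, stopper_dish, tweezers, reagent_bottle, beaker, sample_jar, crimper from where it was at the start of the episode above 0.03 m).
It also fails if it takes over 72 s, if anything falls off the work surface, if the arm or the gripper's body presses on something with over 40 N, if the wrist force passes 120 N, or if a joint passes its speed limit or range.

### The arm

A 6-joint arm with a two-finger parallel gripper is mounted at the origin on the work surface. World frame = base frame: x ahead of the robot, y to its left, z up, the work surface at z = 0. Lengths are in m, angles in rad, forces in N, time in s.
With the tool pointing down it reaches from about 0.25 to 0.775 m from the base axis. Payload 4 kg.
Tool frame: the origin (TCP) lies on the centre line of the jaws, within the pads' length; the fingertips stand 8 mm ahead of it and the grasp point (between the pads) lies 11 mm behind it (bot.tip_reach is the distance from the TCP to the fingertips, in m); y points along the fingers, z is the direction in which the jaws open and shut, and the axes are right-handed (so a half turn about y gives the same grasp; the last joint's range is limited). The gripper opens to 85 mm and grips with 20 to 120 N. Pads are 22 mm wide; open, the fingers measure 114 mm over their backs; the gripper's body (76 mm by 85 mm) begins 54 mm behind the grasp point. The pads swing forward as they close: fully open they stand 13 mm farther back than shut.
Start: joints at [1.181, 0.087, 1.371, -0, 1.684, -0.103], TCP at [0.156, 0.528, 0.239] pointing down, gripper open.
Joint ranges: [-3.1, 3.1], [-0.76, 2.03], [0.27, 2.55], [-1.08, 4.22], [0.17, 2.65], [-2.57, 2.57]. Speed limits (rad/s): [2.79, 2.79, 3.14, 3.14, 3.14, 3.14].

### API

Orientations are given as a rotation vector (axis times angle).
In Python, from workcell import bot gives the robot as it stands.
- The arm moves only by the tool apply_moves, never from a script. Its argument "rows" is a list of rows, each a list of 7 numbers: the shift along the tool's x, y, z in m, then the turn, a rotation vector about the tool's x, y, z in degrees, then the finger opening in m, from 0 to 0.0854. A call has 1 to 12 rows; each row is the pose to reach, as a shift and turn from the pose measured when the call began, along the tool's axes at that moment; what a row does not reach only later rows make up. A row lasts 1/12 s, in which the tool goes at most 41.7 mm and 7.16 degrees, less where a joint would pass 70% of its speed; a pose out of reach is approached as far as the arm can. A call with a gripper value outside its range is refused whole. The fingers move at their own pace and stop on an object; "newtons" is the grip in N (left out, the last holds). Time passes only in rows, so rows that repeat a pose let the fingers close. It gives the time, the measured TCP pose, the force and the opening at its end, in the units of the state.
- bot.get_state(): the state, without advancing time (a new reading comes with each control period).
- bot.get_image(name): name is "scene" or "top"; returns a dict with "image" (384x512x3 uint8, red, green, blue), "mtx" (3x3 intrinsics, pixels), "cam_to_world" (4x4, takes a point from camera to world coordinates). Camera axes: x right, y down, z forward; pixel columns grow to the right and rows downward; lengths in m; the calibration is good to about 2 mm. A picture is of the moment at which its call begins. There is no depth.
- bot.hand_in(): hands the job in, once; it reports no verdict.
The state is a dict: "time_s": time; "qpos": joint angles; "joint_velocities": joint speeds; "joint_torque": joint torques, N m; "tcp_pos": TCP position; "tool_rot": TCP orientation; "contact_force": force on the tool from outside, world axes, zero at the start; "wrist_torque": the same for the moment, N m; "width": finger opening in m.
Only numpy, scipy, OpenCV 4.12 (cv2) and the standard library are available. Lean on these libraries where they do the work, as an engineer would, in place of code of your own. Each camera call takes 0.05 s, during which the arm holds its last target.

## Working session

There is one attempt and no reset: what is moved stays moved. The work goes in short steps, Python scripts to look and compute and a tool call to move; the robot and the scene stay as the last step left them, time stands still between calls to the robot, and variables do not carry over. Pictures are saved under pics/ and viewed, and the job is handed in when it is done.

Besides the shell and the picture viewer there is one more tool, called after "Request:" as name([rows], argument=value, ...), one row to a line, values as JSON. apply_moves: Moves the arm, as the interface text tells. Its arguments: {"type":"object","properties":{"rows":{"type":"array"},"newtons":{"type":"number"}},"required":["rows"]}

```bash
mkdir -p pics; ls; python3 - <<'E'
from workcell import bot
import cv2,numpy as np
s=bot.get_state()
for k,v in s.items(): print(k,np.round(v,4))
print(bot.tip_reach)
for n in("scene","top"):
    d=bot.get_image(n); cv2.imwrite(f"pics/{n}0.png",d["image"][:,:,::-1]); print(n,d["mtx"].round(1).tolist(),d["cam_to_world"].round(4).tolist())
    np.savez(f"pics/{n}0.npz",**d)
E
```

```text
pics
time_s 0.0
qpos [ 1.1809  0.0879  1.3723  0.      1.6836 -0.1031]
joint_velocities [-0.0005 -0.0006 -0.001   0.0005 -0.0012  0.0003]
joint_torque [ 4.00000e-04 -3.51849e+01 -3.13284e+01 -0.00000e+00  1.05000e-02
 -0.00000e+00]
tcp_pos [0.1554 0.5271 0.2381]
tool_rot [-1.5612  0.2256 -0.2248]
contact_force [-0.3352 -0.2268  0.6039]
wrist_torque [ 0.0033  0.0102 -0.0227]
width 0.0852
0.008
scene [[472.5, 0.0, 255.0], [0.0, 472.5, 186.6], [0.0, 0.0, 1.0]] [[0.0259, 0.5611, -0.8274, 1.6952], [0.9994, 0.0035, 0.0336, -0.0462], [0.0218, -0.8278, -0.5606, 0.9023], [0.0, 0.0, 0.0, 1.0]]
top [[432.3, 0.0, 255.8], [0.0, 432.3, 192.2], [0.0, 0.0, 1.0]] [[0.0084, -0.9824, 0.1866, 0.2595], [-1.0, -0.008, 0.0027, -0.0071], [-0.0011, -0.1866, -0.9824, 1.6021], [0.0, 0.0, 0.0, 1.0]]
```

View pics/scene0.png

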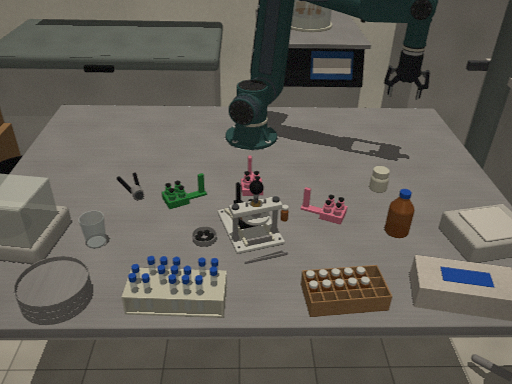

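View pics/top0.png

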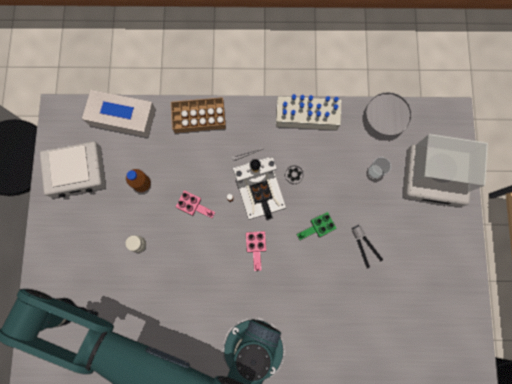

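```bash
python3 - <<'E'
import cv2,numpy as np
a=cv2.imread("pics/top0.png")[140:230,215:305]; b=cv2.imread("pics/scene0.png")[165:265,205:305]
cv2.imwrite("pics/z0.png",cv2.resize(np.hstack([cv2.resize(a,(400,400),interpolation=cv2.INTER_CUBIC),cv2.resize(b,(400,400),interpolation=cv2.INTER_CUBIC)]),None,fx=1,fy=1))
E
```

```text
(no output)
```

View pics/z0.png

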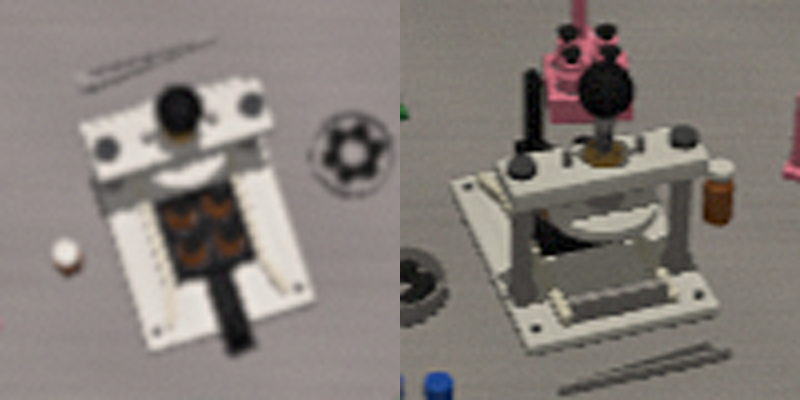

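```bash
cat > h.py <<'E'
import cv2,numpy as np
from workcell import bot
def ray(d,uv):
    r=np.linalg.inv(d["mtx"])@np.array([uv[0],uv[1],1.]); M=d["cam_to_world"]; r=M[:3,:3]@r; return M[:3,3],r/np.linalg.norm(r)
def plane(d,uv,z):
    o,r=ray(d,uv); return o+r*(z-o[2])/r[2]
def tri(d1,u1,d2,u2):
    o1,r1=ray(d1,u1);o2,r2=ray(d2,u2)
    A=np.stack([r1,-r2],1); t=np.linalg.lstsq(A,o2-o1,rcond=None)[0]
    p,q=o1+t[0]*r1,o2+t[1]*r2; return (p+q)/2,np.linalg.norm(p-q)
def proj(d,p):
    M=np.linalg.inv(d["cam_to_world"]); c=M[:3,:3]@p+M[:3,3]; q=d["mtx"]@c; return q[:2]/q[2]
E
python3 - <<'E'
from h import *
T=dict(np.load("pics/top0.npz"));S=dict(np.load("pics/scene0.npz"))
def dark(img,x0,y0,x1,y1,th=45):
    m=(img[y0:y1,x0:x1].max(2)<th).astype(np.uint8); n,l,st,c=cv2.connectedComponentsWithStats(m)
    for i in range(1,n):
        if st[i,4]>4: print(st[i]+[x0,y0,0,0,0],(c[i]+[x0,y0]).round(2))
print("top");dark(T["image"],235,150,290,225)
print("scene");dark(S["image"],215,165,300,255)
zt=lambda x,y:(215+(x+.5)/4.4444-.5,140+(y+.5)/4.4444-.5)
zs=lambda x,y:(205+(x-400+.5)/4-.5,165+(y+.5)/4-.5)
print("ball",tri(T,zt(180,108),S,zs(606,89)))
nl,nr=plane(T,zt(107,149),.129),plane(T,zt(251,103),.129)
print("nuts top",nl,nr,np.linalg.norm(nl-nr)); d=nl-nr; print((nl+nr)/2,"yaw",np.arctan2(-d[0],d[1]))
nr2,nl2=plane(S,zs(520,160),.129),plane(S,zs(685,132),.129)
print("nuts scene",nr2,nl2);
for a in((152,352),(314,298)): print("front corners",plane(T,zt(*a),.012))
for a in ((230,347),(252,344),(180,284),(253,262)): print(plane(T,zt(*a),.09 if a[1]>300 else .038))
E
```

```text
top
[251 160   9  10  73] [254.85 164.49]
[251 182  16   6  42] [258.93 184.36]
[252 189  11   8  32] [257.84 192.66]
[264 188   6   6  23] [266.61 190.83]
[255 196  17  23 110] [265.39 206.72]
scene
[245 172   4   3  11] [246.64 172.91]
[254 171   5   4  13] [256.   172.46]
[246 177   4   4  12] [247.5  178.17]
[250 177  13  18 161] [256.05 186.3 ]
[234 183   9  21  78] [237.79 193.85]
[254 198   4   5  13] [255.85 200.38]
[249 199   3   2   5] [250.2 199.6]
[273 200   6   2   9] [275.33 200.67]
[232 207   7   3  12] [235.25 208.33]
[238 219  16  10  73] [243.41 224.53]
ball (array([6.27699360e-01, 1.88221476e-04, 1.78061119e-01]), np.float64(0.00048053279263738757))
nuts top [0.60665151 0.05735375 0.129     ] [ 0.6449052  -0.05590512  0.129     ] 0.1195446133942536
[0.62577836 0.00072431 0.129     ] yaw 0.32572427374111224
nuts scene [ 0.64298988 -0.05822388  0.129     ] [0.60916553 0.0579471  0.129     ]
front corners [0.461036   0.02226067 0.012     ]
front corners [ 0.50762935 -0.11281514  0.012     ]
[ 0.45564488 -0.04092329  0.09      ]
[ 0.45818183 -0.05834605  0.09      ]
[ 0.5143391  -0.00066151  0.038     ]
[ 0.53324617 -0.06081822  0.038     ]
```

```bash
python3 - <<'E'
from h import *
T=dict(np.load("pics/top0.npz"));S=dict(np.load("pics/scene0.npz"))
a=cv2.cvtColor(T["image"][190:225,240:285],cv2.COLOR_RGB2BGR); b=cv2.cvtColor(S["image"][175:215,222:267],cv2.COLOR_RGB2BGR)
a=cv2.resize(a,None,fx=8,fy=8,interpolation=cv2.INTER_NEAREST);b=cv2.resize(b,None,fx=8,fy=8,interpolation=cv2.INTER_NEAREST)
a=cv2.convertScaleAbs(a,alpha=1.5,beta=20);b=cv2.convertScaleAbs(b,alpha=1.5,beta=20)
c=np.zeros((320,728,3),np.uint8);c[:280,:360]=a;c[:320,365:725]=b
yaw=.32; R=np.array([[np.cos(yaw),-np.sin(yaw)],[np.sin(yaw),np.cos(yaw)]]); o=np.array([.627,.001])
# predicted pixel of handle for several travel
for t in (.055,.065,.075,.085):
    for z in (.02,.09):
        p=[o+R@np.array([-t-.09+dx,dy]) for dx,dy in((-.01,.006),(-.01,-.006),(.01,-.006),(.01,.006))]
        print(t,z,"top",[proj(T,np.array([*q,z])).round(1).tolist() for q in p],"sc",[proj(S,np.array([*q,z])).round(1).tolist() for q in p])
cv2.imwrite("pics/z1.png",c)
E
```

```text
0.055 0.02 top [[266.3, 214.1], [269.4, 213.1], [267.7, 208.0], [264.6, 209.0]] sc [[240.3, 201.5], [236.7, 202.2], [238.7, 205.8], [242.3, 205.1]]
0.055 0.09 top [[266.7, 211.4], [269.9, 210.4], [268.2, 205.0], [265.0, 206.1]] sc [[240.4, 183.2], [236.7, 183.9], [238.7, 187.3], [242.5, 186.7]]
0.065 0.02 top [[267.1, 216.7], [270.2, 215.7], [268.5, 210.6], [265.4, 211.6]] sc [[239.3, 199.8], [235.7, 200.5], [237.7, 204.0], [241.3, 203.3]]
0.065 0.09 top [[267.6, 214.1], [270.8, 213.0], [269.1, 207.7], [265.8, 208.7]] sc [[239.4, 181.5], [235.7, 182.2], [237.7, 185.6], [241.4, 184.9]]
0.075 0.02 top [[268.0, 219.2], [271.0, 218.3], [269.4, 213.1], [266.3, 214.1]] sc [[238.3, 198.0], [234.8, 198.7], [236.7, 202.2], [240.3, 201.5]]
0.075 0.09 top [[268.5, 216.8], [271.7, 215.7], [269.9, 210.4], [266.7, 211.4]] sc [[238.4, 179.8], [234.7, 180.5], [236.7, 183.9], [240.4, 183.2]]
0.085 0.02 top [[268.8, 221.8], [271.9, 220.8], [270.2, 215.7], [267.1, 216.7]] sc [[237.4, 196.3], [233.8, 197.0], [235.7, 200.5], [239.3, 199.8]]
0.085 0.09 top [[269.4, 219.4], [272.6, 218.4], [270.8, 213.0], [267.6, 214.1]] sc [[237.4, 178.2], [233.8, 178.8], [235.7, 182.2], [239.4, 181.5]]
```

View pics/z1.png

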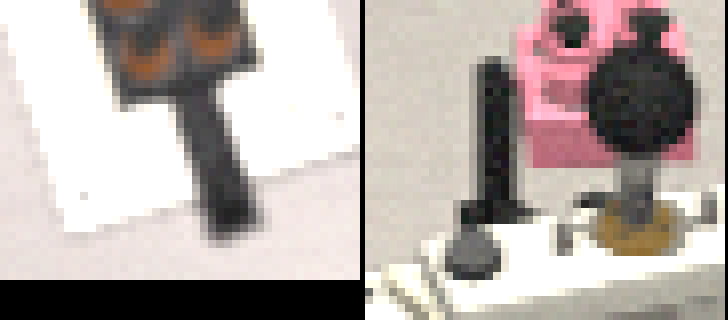

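```bash
cat >> h.py <<'E'
from scipy.spatial.transform import Rotation as Ro
def go(p,yaw,s=None):
    # tool down, z axis (opening) along yaw direction. prints both half-turn variants
    s=s or bot.get_state(); R=Ro.from_rotvec(s["tool_rot"])
    for k in (0,np.pi):
        z=np.array([np.cos(yaw+k),np.sin(yaw+k),0]); y=np.array([0,0,-1.]); x=np.cross(y,z)
        Rt=Ro.from_matrix(np.stack([x,y,z],1))
        print("shift mm",(R.inv().apply(np.array(p)-s["tcp_pos"])*1e3).round(1),"turn deg",np.degrees((R.inv()*Rt).as_rotvec()).round(2))
E
python3 - <<'E'
from h import *
s=bot.get_state(); print(Ro.from_rotvec(s["tool_rot"]).as_matrix().round(3))
o=np.array([.627,.001]);yaw=.32
print("above handle");go([.476,-.048,.16],yaw+np.pi/2)
go([.476,-.048,.056],yaw+np.pi/2)
E
```

```text
[[ 0.959 -0.001  0.283]
 [-0.283 -0.002  0.959]
 [-0.    -1.    -0.002]]
above handle
shift mm [ 470.2   79.1 -460.8] turn deg [  0.11 -34.77  -0.05]
shift mm [ 470.2   79.1 -460.8] turn deg [6.0000e-02 1.4523e+02 1.4000e-01]
shift mm [ 470.2  183.1 -460.6] turn deg [  0.11 -34.77  -0.05]
shift mm [ 470.2  183.1 -460.6] turn deg [6.0000e-02 1.4523e+02 1.4000e-01]
```

Request:
apply_moves([
  [0.47,0.04,-0.461,0,-34.8,0,0.0854],
  [0.47,0.04,-0.461,0,-34.8,0,0.0854],
  [0.47,0.04,-0.461,0,-34.8,0,0.0854],
  [0.47,0.04,-0.461,0,-34.8,0,0.0854],
  [0.47,0.04,-0.461,0,-34.8,0,0.06],
  [0.47,0.04,-0.461,0,-34.8,0,0.06],
  [0.47,0.04,-0.461,0,-34.8,0,0.06],
  [0.47,0.04,-0.461,0,-34.8,0,0.06],
  [0.47,0.04,-0.461,0,-34.8,0,0.06],
  [0.47,0.04,-0.461,0,-34.8,0,0.06],
  [0.47,0.04,-0.461,0,-34.8,0,0.06],
  [0.47,0.04,-0.461,0,-34.8,0,0.06],
], newtons=25)

```text
time_s: 1.1
tcp_pos: [0.3904, 0.1044, 0.2096]
tool_rot: [-1.558, -0.251, 0.252]
contact_force: [0.7, 0.3, 0.2]
width: 0.0599
```

```bash
python3 - <<'E'
from h import *
s=bot.get_state(); print(s["qpos"].round(3),s["tcp_pos"],s["joint_velocities"].round(2))
go([.476,-.048,.13],.32+np.pi/2)
E
```

```text
[ 0.122 -0.237  1.732 -0.002  1.647 -1.77 ] [0.39038085 0.1043507  0.20959707] [-1.19  0.25 -0.14  0.   -0.13 -1.17]
shift mm [  33.4   79.8 -171.5] turn deg [ 0.08  0.03 -0.07]
shift mm [  33.4   79.8 -171.5] turn deg [-1.1000e-01 -1.7997e+02 -1.3000e-01]
```

Request:
apply_moves([
  [0.033,0.03,-0.171,0,0,0,0.06],
  [0.033,0.03,-0.171,0,0,0,0.06],
  [0.033,0.03,-0.171,0,0,0,0.06],
  [0.033,0.03,-0.171,0,0,0,0.06],
  [0.033,0.05,-0.171,0,0,0,0.06],
  [0.033,0.08,-0.171,0,0,0,0.06],
  [0.033,0.08,-0.171,0,0,0,0.06],
  [0.033,0.08,-0.171,0,0,0,0.06],
])

```text
time_s: 1.77
tcp_pos: [0.4738, -0.0474, 0.1277]
tool_rot: [-1.555, -0.246, 0.256]
contact_force: [1.0, -0.2, 0.6]
width: 0.0598
```

```bash
python3 - <<'E'
from h import *
s=bot.get_state(); print(s["qpos"].round(3),s["tcp_pos"],s["joint_velocities"].round(2))
go([.476,-.048,.056],.32+np.pi/2)
for n in("scene","top"):
    d=bot.get_image(n); np.savez(f"pics/{n}1.npz",**d)
    im=d["image"][:,:,::-1]; im=im[140:240,205:305]
    cv2.imwrite(f"pics/{n}1.png",cv2.resize(im,(500,500),interpolation=cv2.INTER_CUBIC))
a=np.hstack([cv2.resize(cv2.imread(f"pics/{n}1.png"),(400,400)) for n in("top","scene")]);cv2.imwrite("pics/z2.png",a)
E
```

```text
[-2.180e-01 -2.300e-02  1.708e+00 -2.000e-03  1.463e+00 -2.108e+00] [ 0.47376198 -0.04739741  0.12769093] [ 0.02 -0.04 -0.07 -0.   -0.    0.  ]
shift mm [ 2.4 71.7 -1.4] turn deg [-0.11  0.   -0.36]
shift mm [ 2.4 71.7 -1.4] turn deg [-5.6e-01 -1.8e+02  1.7e-01]
```

View pics/z2.png

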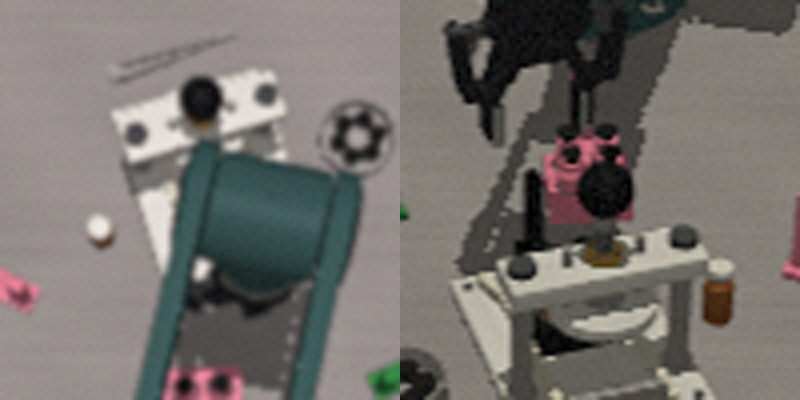

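```bash
python3 - <<'E'
from h import *
S=dict(np.load("pics/scene1.npz"));cv2.imwrite("pics/s1.png",cv2.resize(S["image"][20:260,130:390,::-1],None,fx=2.4,fy=2.4,interpolation=cv2.INTER_CUBIC))
E
```

```text
(no output)
```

View pics/s1.png

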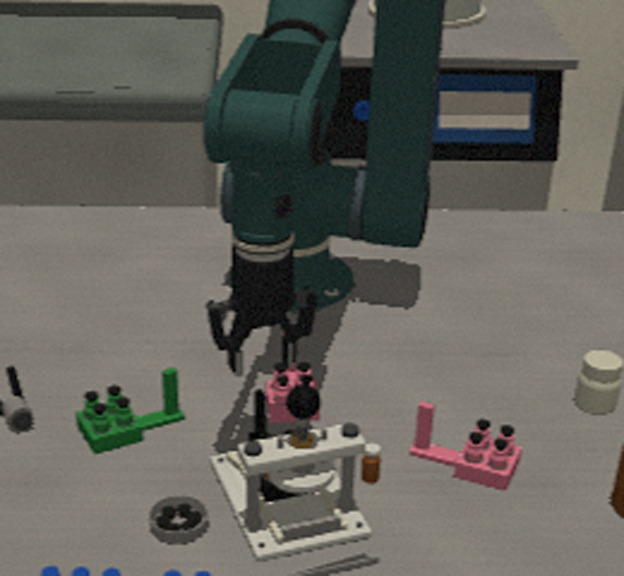

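Request:
apply_moves([
  [0.002,0.03,-0.001,0,0,0,0.06],
  [0.002,0.055,-0.001,0,0,0,0.06],
  [0.002,0.068,-0.001,0,0,0,0.06],
  [0.002,0.068,-0.001,0,0,0,0.06],
  [0.002,0.068,-0.001,0,0,0,0.0],
  [0.002,0.068,-0.001,0,0,0,0.0],
  [0.002,0.068,-0.001,0,0,0,0.0],
  [0.002,0.068,-0.001,0,0,0,0.0],
  [0.002,0.068,-0.001,0,0,0,0.0],
  [0.002,0.068,-0.001,0,0,0,0.0],
], newtons=20)

```text
time_s: 2.7
tcp_pos: [0.4797, -0.0481, 0.0651]
tool_rot: [-1.56, -0.256, 0.249]
contact_force: [0.7, -0.6, 6.0]
width: 0.0112
```

```bash
python3 - <<'E'
from h import *
s=bot.get_state(); print(s["qpos"].round(3),s["tcp_pos"],s["contact_force"],s["width"])
go(s["tcp_pos"],.32+np.pi/2)
p=s["tcp_pos"][:2]-[.627,.001];c,n=np.cos(.32),np.sin(.32);print("press frame",p@[c,n],p@[-n,c])
d=bot.get_image("scene"); np.savez("pics/scene2.npz",**d)
cv2.imwrite("pics/s2.png",cv2.resize(d["image"][120:270,190:330,::-1],None,fx=4,fy=4,interpolation=cv2.INTER_CUBIC))
E
```

```text
[-2.170e-01  3.800e-02  1.779e+00 -2.000e-03  1.320e+00 -2.108e+00] [ 0.47967887 -0.04809994  0.06513514] [ 0.72235207 -0.63343995  6.04509446] 0.011188725260417663
shift mm [0. 0. 0.] turn deg [0.24 0.07 0.21]
shift mm [0. 0. 0.] turn deg [   0.33 -179.93   -0.37]
press frame -0.15528763886337618 -0.00026510336500809573
```

View pics/s2.png

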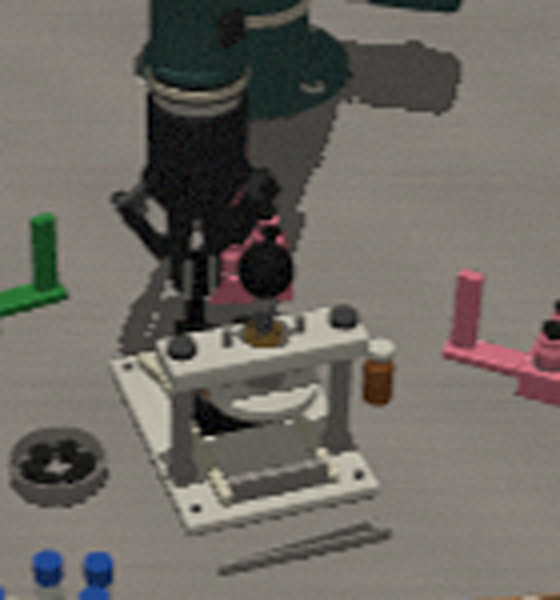

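Request:
apply_moves([
  [0.002,0,0,0,0,0,0],
  [0.006,0,0,0,0,0,0],
  [0.01,0,0,0,0,0,0],
  [0.015,0,0,0,0,0,0],
  [0.02,0,0,0,0,0,0],
  [0.025,0,0,0,0,0,0],
  [0.03,0,0,0,0,0,0],
  [0.035,0,0,0,0,0,0],
  [0.039,0,0,0,0,0,0],
  [0.042,0,0,0,0,0,0],
  [0.044,0,0,0,0,0,0],
  [0.045,0,0,0,0,0,0],
])

```text
time_s: 3.75
tcp_pos: [0.5226, -0.0338, 0.0652]
tool_rot: [-1.559, -0.255, 0.249]
contact_force: [-4.1, -0.9, 2.2]
width: 0.0123
```

```bash
cat > st.py <<'E'
from h import *
s=bot.get_state(); print(s["time_s"],s["qpos"].round(3),s["tcp_pos"].round(4),s["contact_force"].round(1),s["wrist_torque"].round(3),s["width"].round(4))
p=s["tcp_pos"][:2]-[.627,.001];c,n=np.cos(.32),np.sin(.32);f=s["contact_force"];print("press frame",p@[c,n],p@[-n,c],"F",f[0]*c+f[1]*n,-f[0]*n+f[1]*c)
E
python3 st.py
```

```text
Traceback (most recent call last):
  File "st.py", line 2, in <module>
    s=bot.get_state(); print(s["time_s"],s["qpos"].round(3),s["tcp_pos"].round(4),s["contact_force"].round(1),s["wrist_torque"].round(3),s["width"].round(4))
                                                                                                                                         ^^^^^^^^^^^^^^^^
AttributeError: 'float' object has no attribute 'round'
```

Request:
apply_moves([
  [0.002,0,0,0,0,0,0],
  [0.004,0,0,0,0,0,0],
  [0.006,0,0,0,0,0,0],
  [0.008,0,0,0,0,0,0],
  [0.01,0,0,0,0,0,0],
  [0.012,0,0,0,0,0,0],
  [0.013,0,0,0,0,0,0],
  [0.014,0,0,0,0,0,0],
])

```text
time_s: 4.42
tcp_pos: [0.536, -0.0293, 0.0652]
tool_rot: [-1.559, -0.255, 0.249]
contact_force: [-3.7, -0.4, 2.6]
width: 0.0114
```

```bash
sed -i 's/,s\["width"\].round(4)/,s["width"]/' st.py
python3 st.py
```

```text
4.4167 [-1.590e-01  1.560e-01  1.650e+00 -2.000e-03  1.331e+00 -2.051e+00] [ 0.536  -0.0293  0.0652] [-3.7 -0.4  2.6] [-0.022  0.637  0.038] 0.011369825500308094
press frame -0.09593759609535792 -0.00013085974051339953 F -3.656576845659285 0.7754577846240471
```

Now slow creep until the force rises.

Request:
apply_moves([
  [0.001,0,0,0,0,0,0],
  [0.002,0,0,0,0,0,0],
  [0.003,0,0,0,0,0,0],
  [0.004,0,0,0,0,0,0],
  [0.005,0,0,0,0,0,0],
  [0.005,0,0,0,0,0,0],
])

```text
time_s: 4.92
tcp_pos: [0.541, -0.0276, 0.0652]
tool_rot: [-1.559, -0.256, 0.249]
contact_force: [-2.5, -1.0, 2.4]
width: 0.0118
```

```bash
python3 st.py
```

```text
4.9167 [-1.550e-01  1.660e-01  1.638e+00 -2.000e-03  1.333e+00 -2.046e+00] [ 0.541  -0.0276  0.0652] [-2.5 -1.   2.4] [0.061 0.487 0.098] 0.011751315307109298
press frame -0.09064820025201127 -0.00010154629124251729 F -2.6283463970615033 -0.13111717903063846
```

Request:
apply_moves([
  [0.001,0,0,0,0,0,0],
  [0.002,0,0,0,0,0,0],
  [0.003,0,0,0,0,0,0],
  [0.003,0,0,0,0,0,0],
])

```text
time_s: 5.25
tcp_pos: [0.5441, -0.0266, 0.0652]
tool_rot: [-1.559, -0.256, 0.249]
contact_force: [-3.2, 0.2, 1.8]
width: 0.012
```

```bash
python3 st.py
```

```text
5.25 [-1.520e-01  1.720e-01  1.631e+00 -2.000e-03  1.333e+00 -2.044e+00] [ 0.5441 -0.0266  0.0652] [-3.2  0.2  1.8] [0.027 0.53  0.105] 0.01201440640170856
press frame -0.08735725562160361 -7.702462934294297e-05 F -2.9456625125096547 1.2184015027864725
```

Request:
apply_moves([
  [0.001,0,0,0,0,0,0],
  [0.002,0,0,0,0,0,0],
  [0.003,0,0,0,0,0,0],
  [0.003,0,0,0,0,0,0],
])

```text
time_s: 5.58
tcp_pos: [0.5449, -0.0262, 0.0652]
tool_rot: [-1.56, -0.251, 0.253]
contact_force: [-10.4, -2.4, 7.3]
width: 0.0118
```

```bash
python3 st.py
```

```text
5.5833 [-0.15   0.177  1.625 -0.004  1.339 -2.041] [ 0.5449 -0.0262  0.0652] [-10.4  -2.4   7.3] [-0.202  1.529 -0.057] 0.011840788907577088
press frame -0.08652706890863601 -1.7266682627913394e-05 F -10.59752440563038 0.977087151956165
```

Request:
apply_moves([
  [0.001,0,0,0,0,0,0],
  [0.001,0,0,0,0,0,0],
  [0,0,0,0,0,0,0.03],
  [0,0,0,0,0,0,0.05],
  [0,0,0,0,0,0,0.05],
  [0,-0.02,0,0,0,0,0.05],
  [0,-0.05,0,0,0,0,0.05],
  [0,-0.09,0,0,0,0,0.06],
  [-0.02,-0.12,0,0,0,0,0.07],
  [-0.06,-0.15,0,0,0,0,0.07],
  [-0.1,-0.18,0,0,0,0,0.07],
  [-0.14,-0.18,0,0,0,0,0.07],
])

```text
time_s: 6.58
tcp_pos: [0.4254, -0.0663, 0.2476]
tool_rot: [-1.563, -0.26, 0.247]
contact_force: [-1.0, -0.7, 0.7]
width: 0.0702
```

```bash
python3 st.py; python3 - <<'E'
from h import *
for n in("scene","top"):
    d=bot.get_image(n); np.savez(f"pics/{n}3.npz",**d)
    im=d["image"][:,:,::-1]; im=im[140:240,205:305] if n=="top" else im[165:265,205:305]
    cv2.imwrite(f"pics/{n}3.png",cv2.resize(im,(400,400),interpolation=cv2.INTER_CUBIC))
cv2.imwrite("pics/z3.png",np.hstack([cv2.imread(f"pics/{n}3.png") for n in("top","scene")]))
E
```

```text
6.5833 [-0.284 -0.191  1.62  -0.003  1.703 -2.178] [ 0.4254 -0.0663  0.2476] [-1.  -0.7  0.7] [-0.059  0.033 -0.027] 0.07016480384904018
press frame -0.21252195754714515 -0.0004634063193563934 F -1.1586410627500716 -0.3302039362846204
```

View pics/z3.png

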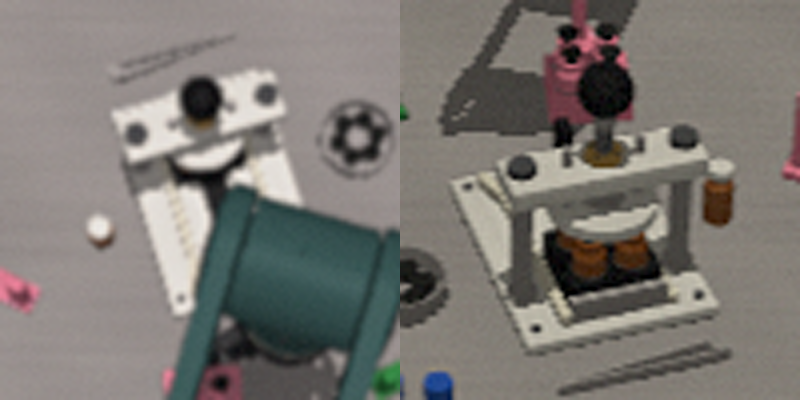

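```bash
python3 - <<'E'
from h import *
S=dict(np.load("pics/scene3.npz"))
yaw=.32; R=np.array([[np.cos(yaw),-np.sin(yaw)],[np.sin(yaw),np.cos(yaw)]]); o=np.array([.627,.001])
x0,y0,f=225,205,10
im=cv2.resize(np.ascontiguousarray(S["image"][y0:y0+50,x0:x0+60,::-1]),None,fx=f,fy=f,interpolation=cv2.INTER_NEAREST)
im=cv2.convertScaleAbs(im,alpha=1.4,beta=15)
def P(x,y,z): 
    q=proj(S,np.array([*(o+R@np.array([x,y])),z])); return tuple(int(v) for v in ((q-[x0,y0]+.5)*f))
for dx,col in((0,(0,255,0)),(-.006,(0,0,255))):
    pts=[P(dx+a,b,.038) for a,b in((-.035,-.035),(.035,-.035),(.035,.035),(-.035,.035))]
    cv2.polylines(im,[np.array(pts)],True,col,1)
cv2.polylines(im,[np.array([P(.0355,-.0365,.032),P(.0355,.0365,.032),P(.0355,.0365,.012),P(.0355,-.0365,.012)])],True,(255,255,0),1)
cv2.imwrite("pics/n3.png",im)
E
```

```text
(no output)
```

View pics/n3.png

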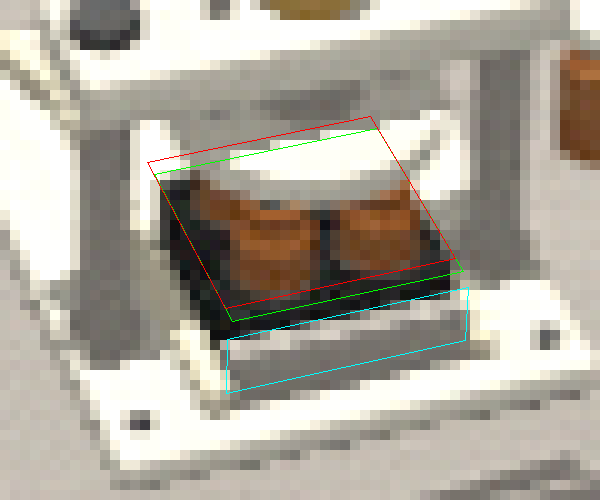

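```bash
python3 - <<'E'
from h import *
go([.627,.0007,.245],2.4)
go([.627,.0007,.165],2.4)
E
```

```text
shift mm [216.    2.5   0. ] turn deg [  0.52 -29.25   0.1 ]
shift mm [216.    2.5   0. ] turn deg [-1.3000e-01  1.5074e+02  7.0000e-01]
shift mm [215.7  82.5   0.7] turn deg [  0.52 -29.25   0.1 ]
shift mm [215.7  82.5   0.7] turn deg [-1.3000e-01  1.5074e+02  7.0000e-01]
```

Request:
apply_moves([
  [0.04,0.0,0,0.5,-7,0,0.07],
  [0.08,0.0,0,0.5,-14,0,0.075],
  [0.12,0.0,0,0.5,-21,0,0.075],
  [0.16,0.0,0,0.5,-29,0,0.075],
  [0.2,0.002,0,0.5,-29,0,0.075],
  [0.216,0.002,0,0.5,-29,0,0.075],
  [0.216,0.002,0,0.5,-29,0,0.075],
  [0.216,0.002,0,0.5,-29,0,0.075],
])

```text
time_s: 7.35
tcp_pos: [0.6277, 0.0014, 0.2434]
tool_rot: [-1.471, -0.645, 0.645]
contact_force: [-0.1, -0.8, 0.0]
width: 0.0751
```

```bash
python3 st.py; python3 - <<'E'
from h import *
go([.627,.0007,.165],2.4)
for n in("scene","top"):
    d=bot.get_image(n); np.savez(f"pics/{n}4.npz",**d)
    im=d["image"][:,:,::-1]; im=im[140:240,205:305] if n=="top" else im[135:235,205:305]
    cv2.imwrite(f"pics/{n}4.png",cv2.resize(im,(400,400),interpolation=cv2.INTER_CUBIC))
cv2.imwrite("pics/z4.png",np.hstack([cv2.imread(f"pics/{n}4.png") for n in("top","scene")]))
E
```

```text
7.35 [-8.900e-02  2.620e-01  1.161e+00  1.000e-03  1.720e+00 -2.485e+00] [0.6277 0.0014 0.2434] [-0.1 -0.8  0. ] [ 0.003 -0.021  0.   ] 0.07510212002008733
press frame 0.0007976163295977341 0.00013405344784209533 F -0.3250410541840005 -0.7748981603529372
shift mm [-1.  78.4 -0. ] turn deg [-0.08 -0.2   0.  ]
shift mm [-1.  78.4 -0. ] turn deg [-0.000e+00  1.798e+02 -1.300e-01]
```

View pics/z4.png

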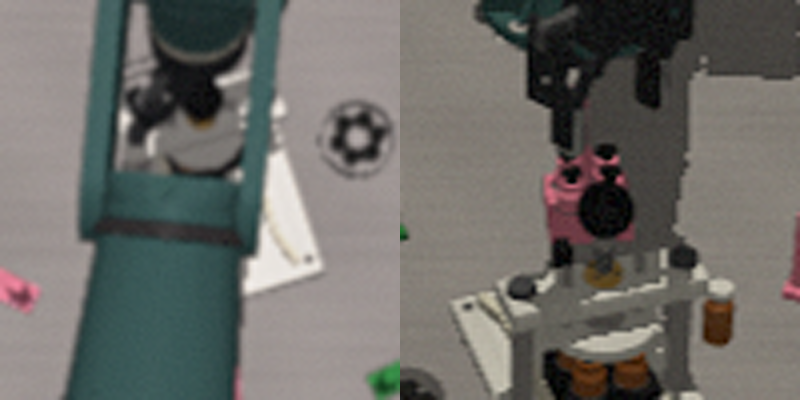

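Request:
apply_moves([
  [-0.0005,0.025,0,0,0,0,0.075],
  [-0.0005,0.05,0,0,0,0,0.075],
  [-0.0005,0.07,0,0,0,0,0.075],
  [-0.0005,0.078,0,0,0,0,0.075],
  [-0.0005,0.078,0,0,0,0,0.075],
  [-0.0005,0.078,0,0,0,0,0.05],
  [-0.0005,0.078,0,0,0,0,0.03],
  [-0.0005,0.078,0,0,0,0,0.0],
  [-0.0005,0.078,0,0,0,0,0.0],
  [-0.0005,0.078,0,0,0,0,0.0],
], newtons=50)

```text
time_s: 8.28
tcp_pos: [0.6272, 0.0003, 0.17]
tool_rot: [-1.475, -0.648, 0.641]
contact_force: [-2.1, 0.5, 5.5]
width: 0.0377
```

```bash
python3 st.py; python3 - <<'E'
from h import *
d=bot.get_image("scene"); np.savez(f"pics/scene5.npz",**d)
cv2.imwrite("pics/s5.png",cv2.resize(d["image"][135:245,205:305,::-1],None,fx=5,fy=5,interpolation=cv2.INTER_CUBIC))
E
```

```text
8.2833 [-9.000e-02  2.770e-01  1.288e+00  1.000e-03  1.572e+00 -2.486e+00] [6.272e-01 3.000e-04 1.700e-01] [-2.1  0.5  5.5] [-0.007  0.275 -0.097] 0.0377436402738413
press frame -6.685757433320633e-05 -0.0007597702536222777 F -1.829205749225192 1.0805016839106114
```

View pics/s5.png

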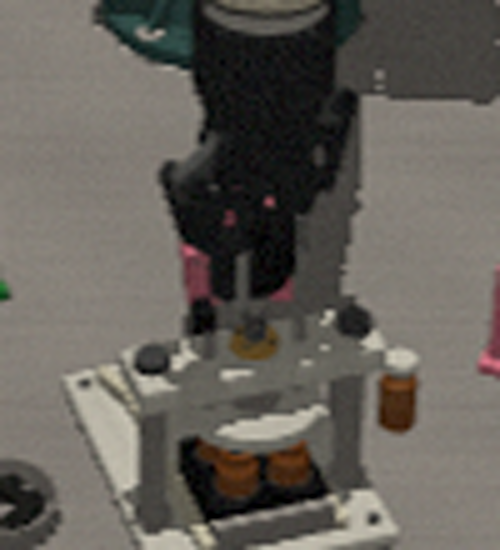

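Request:
apply_moves([
  [0,0,0,0,0,0,0.0],
  [0,0,0,0,0,0,0.0],
  [0,0,0,0,0,0,0.0],
])

```text
time_s: 8.58
tcp_pos: [0.6272, 0.0003, 0.1701]
tool_rot: [-1.475, -0.648, 0.641]
contact_force: [-1.4, -0.2, 0.5]
width: 0.0379
```

Request:
apply_moves([
  [0,0,0,0,0,0,0.06],
  [0,0,0,0,0,0,0.06],
  [0,0,0,0,0,0,0.06],
  [0,0,0,0,0,0,0.06],
])

```text
time_s: 8.92
tcp_pos: [0.6273, 0.0003, 0.1701]
tool_rot: [-1.475, -0.648, 0.641]
contact_force: [-0.6, 0.3, 0.9]
width: 0.0604
```

Request:
apply_moves([
  [0,0.007,0,0,0,0,0.06],
  [0,0.007,0,0,0,0,0.06],
  [0,0.007,0,0,0,0,0.06],
  [0,0.007,0,0,0,0,0.06],
])

```text
time_s: 9.25
tcp_pos: [0.6272, 0.0003, 0.1628]
tool_rot: [-1.475, -0.648, 0.641]
contact_force: [-0.4, 0.9, 0.0]
width: 0.0597
```

Request:
apply_moves([
  [0,0,0,0,0,0,0.05],
  [0,0,0,0,0,0,0.04],
  [0,0,0,0,0,0,0.0],
  [0,0,0,0,0,0,0.0],
  [0,0,0,0,0,0,0.0],
  [0,0,0,0,0,0,0.0],
])

```text
time_s: 9.75
tcp_pos: [0.6272, 0.0003, 0.1632]
tool_rot: [-1.475, -0.648, 0.641]
contact_force: [-1.3, 0.3, 2.1]
width: 0.0383
```

```bash
python3 st.py
```

```text
9.75 [-9.000e-02  2.800e-01  1.298e+00  1.000e-03  1.559e+00 -2.486e+00] [6.272e-01 3.000e-04 1.632e-01] [-1.3  0.3  2.1] [0.064 0.141 0.011] 0.0382528557663321
press frame -7.714172331224905e-06 -0.0007093268910777252 F -1.1504653820689734 0.6615643675196733
```

Request:
apply_moves([
  [0,0.0003,0,0,4,0,0],
  [0,0.0007,0,0,10,0,0],
  [0,0.0011,0,0,16,0,0],
  [0,0.0015,0,0,22,0,0],
  [0,0.002,0,0,28,0,0],
  [0,0.0024,0,0,34,0,0],
  [0,0.0028,0,0,40,0,0],
  [0,0.0032,0,0,46,0,0],
  [0,0.0036,0,0,52,0,0],
  [0,0.0039,0,0,56,0,0],
  [0,0.0042,0,0,60,0,0],
])

```text
time_s: 10.67
tcp_pos: [0.6274, -0.0004, 0.1591]
tool_rot: [-1.564, 0.173, -0.182]
contact_force: [-1.2, -2.0, 2.0]
width: 0.0378
```

```bash
python3 st.py;python3 - <<'E'
from h import *
d=bot.get_image("scene"); np.savez(f"pics/scene6.npz",**d)
cv2.imwrite("pics/s6.png",cv2.resize(d["image"][135:245,205:305,::-1],None,fx=5,fy=5,interpolation=cv2.INTER_CUBIC))
E
```

```text
10.6667 [-9.100e-02  2.820e-01  1.304e+00 -1.000e-03  1.551e+00 -1.436e+00] [ 6.274e-01 -4.000e-04  1.591e-01] [-1.2 -2.   2. ] [-0.326  0.037  0.22 ] 0.037823490778616
press frame -1.467212216221683e-05 -0.0014665873559840336 F -1.796413940968491 -1.5030633663099198
```

View pics/s6.png

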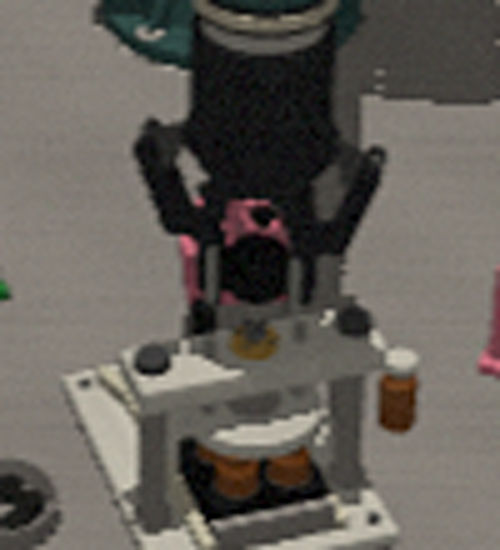

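Request:
apply_moves([
  [0,0.0003,0,0,4,0,0],
  [0,0.0006,0,0,8,0,0],
  [0,0.0008,0,0,12,0,0],
  [0,0.0011,0,0,16,0,0],
  [0,0.0014,0,0,20,0,0],
  [0,0.0017,0,0,24,0,0],
  [0,0.002,0,0,28,0,0],
])

```text
time_s: 11.3
tcp_pos: [0.6273, -0.0008, 0.1571]
tool_rot: [-1.497, 0.558, -0.566]
contact_force: [-1.6, 0.4, 1.1]
width: 0.038
```

```bash
python3 st.py
```

```text
11.3 [-0.091  0.283  1.306 -0.002  1.547 -0.943] [ 0.6273 -0.0008  0.1571] [-1.6  0.4  1.1] [-0.196  0.247  0.142] 0.0379894684861496
press frame -0.0002950161587812898 -0.0017539230778729278 F -1.4171985902525648 0.8638104512744205
```

Request:
apply_moves([
  [0,0.0003,0,0,4,0,0],
  [0,0.0006,0,0,8,0,0],
  [0,0.0008,0,0,12,0,0],
  [0,0.0011,0,0,16,0,0],
  [0,0.0014,0,0,20,0,0],
])

```text
time_s: 11.72
tcp_pos: [0.6271, -0.0009, 0.1557]
tool_rot: [-1.406, 0.828, -0.836]
contact_force: [-1.6, -0.9, 1.5]
width: 0.0376
```

```bash
python3 st.py; python3 - <<'E'
from h import *
d=bot.get_image("scene"); np.savez(f"pics/scene7.npz",**d)
cv2.imwrite("pics/s7.png",cv2.resize(d["image"][190:250,225:295,::-1],None,fx=8,fy=8,interpolation=cv2.INTER_CUBIC))
E
```

```text
11.7167 [-0.091  0.283  1.308 -0.002  1.545 -0.593] [ 0.6271 -0.0009  0.1557] [-1.6 -0.9  1.5] [-0.136  0.332  0.15 ] 0.03761507776252544
press frame -0.0005272116157705704 -0.0018385330058617883 F -1.8078578161105607 -0.29883879664535307
```

View pics/s7.png

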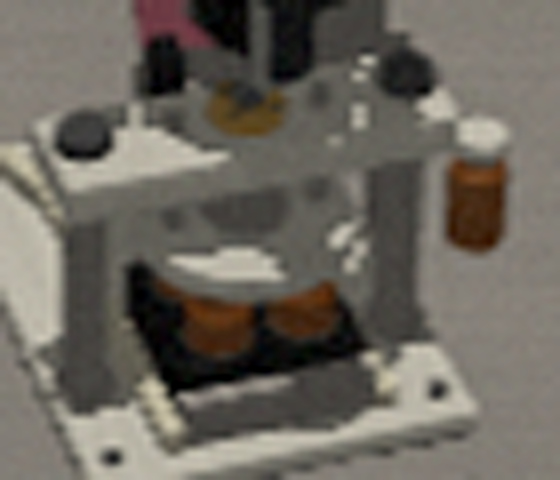

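Request:
apply_moves([
  [0,0.0001,0,0,1.5,0,0],
  [0,0.0002,0,0,3,0,0],
])

```text
time_s: 11.93
tcp_pos: [0.627, -0.001, 0.1555]
tool_rot: [-1.389, 0.868, -0.876]
contact_force: [-0.7, -0.5, 1.5]
width: 0.0379
```

```bash
python3 st.py|cut -c1-200
```

```text
11.9333 [-0.091  0.283  1.309 -0.002  1.545 -0.54 ] [ 0.627  -0.001   0.1555] [-0.7 -0.5  1.5] [-0.129  0.178  0.206] 0.037888810617143734
press frame -0.0006412318468641208 -0.0018651325672286517 F -0.767680646946622 -0.24195158977518533
```

Request:
apply_moves([
  [0,0.0001,0,0,1.5,0,0],
  [0,0.0002,0,0,3,0,0],
])

```text
time_s: 12.1
tcp_pos: [0.627, -0.001, 0.1553]
tool_rot: [-1.372, 0.907, -0.916]
contact_force: [-1.8, -0.5, 1.5]
width: 0.0377
```

```bash
python3 st.py|cut -c1-200
```

```text
12.1 [-0.091  0.284  1.309 -0.002  1.545 -0.488] [ 0.627  -0.001   0.1553] [-1.8 -0.5  1.5] [-0.079  0.24   0.176] 0.037741168988043985
press frame -0.0006612513943919456 -0.0018881415888632484 F -1.8551997023777729 0.1211207118139011
```

Request:
apply_moves([
  [0,0.0001,0,0,1.5,0,0],
])

```text
time_s: 12.18
tcp_pos: [0.6269, -0.001, 0.1552]
tool_rot: [-1.363, 0.927, -0.935]
contact_force: [-0.8, -0.6, 1.7]
width: 0.0378
```

```bash
python3 st.py|cut -c1-200
```

```text
12.1833 [-0.091  0.284  1.309 -0.003  1.545 -0.463] [ 0.6269 -0.001   0.1552] [-0.8 -0.6  1.7] [-0.075  0.215  0.206] 0.03783781539443419
press frame -0.000684683300058403 -0.0018648324369297856 F -0.9904017320477966 -0.29507818710144484
```

Request:
apply_moves([
  [0,0.0001,0,0,1.5,0,0],
  [0,0.0002,0,0,3,0,0],
])

```text
time_s: 12.35
tcp_pos: [0.6269, -0.001, 0.155]
tool_rot: [-1.344, 0.966, -0.974]
contact_force: [-0.9, 0.2, 0.6]
width: 0.0382
```

```bash
python3 st.py|cut -c1-200
```

```text
12.35 [-0.091  0.284  1.309 -0.003  1.544 -0.411] [ 0.6269 -0.001   0.155 ] [-0.9  0.2  0.6] [-0.072  0.206  0.197] 0.03815488277195738
press frame -0.0007156799816248559 -0.001878893156137648 F -0.7881230928920301 0.46349925813707893
```

Request:
apply_moves([
  [0,0.0001,0,0,1.5,0,0],
  [0,0.0002,0,0,3,0,0],
])

```text
time_s: 12.52
tcp_pos: [0.6269, -0.001, 0.1548]
tool_rot: [-1.325, 1.005, -1.013]
contact_force: [-0.6, -1.1, 1.3]
width: 0.038
```

```bash
python3 st.py|cut -c1-200
```

```text
12.5167 [-0.091  0.284  1.31  -0.003  1.544 -0.359] [ 0.6269 -0.001   0.1548] [-0.6 -1.1  1.3] [-0.077  0.199  0.193] 0.03799757022704868
press frame -0.0007448722135486148 -0.0018457219971078622 F -0.8796340008783092 -0.8674812446901797
```

Request:
apply_moves([
  [0,0.0001,0,0,1.5,0,0],
  [0,0.0002,0,0,3,0,0],
])

```text
time_s: 12.68
tcp_pos: [0.6268, -0.001, 0.1546]
tool_rot: [-1.304, 1.044, -1.052]
contact_force: [-1.7, -0.3, 1.2]
width: 0.038
```

```bash
python3 st.py|cut -c1-200
```

```text
12.6833 [-0.091  0.284  1.31  -0.003  1.544 -0.307] [ 0.6268 -0.001   0.1546] [-1.7 -0.3  1.2] [-0.042  0.166  0.194] 0.03796324028522309
press frame -0.0007817325511717736 -0.0018542495799597598 F -1.7113344424105752 0.22815486140441155
```

Request:
apply_moves([
  [0,0.0001,0,0,1.5,0,0],
  [0,0.0002,0,0,3,0,0],
])

```text
time_s: 12.85
tcp_pos: [0.6268, -0.001, 0.1544]
tool_rot: [-1.283, 1.083, -1.091]
contact_force: [-0.7, -0.3, 0.7]
width: 0.0375
```

```bash
python3 st.py|cut -c1-200
```

```text
12.85 [-0.091  0.284  1.31  -0.003  1.544 -0.255] [ 0.6268 -0.001   0.1544] [-0.7 -0.3  0.7] [-0.05   0.235  0.159] 0.03753479501402185
press frame -0.0008403117267768632 -0.0018551747708205927 F -0.7462920300879456 -0.07723497316366848
```

Request:
apply_moves([
  [0,0.0001,0,0,1.5,0,0],
  [0,0.0002,0,0,3,0,0],
])

```text
time_s: 13.02
tcp_pos: [0.6267, -0.001, 0.1542]
tool_rot: [-1.261, 1.122, -1.13]
contact_force: [-0.5, 0.4, 0.8]
width: 0.0381
```

```bash
python3 st.py|cut -c1-200
```

```text
13.0167 [-0.091  0.284  1.311 -0.003  1.543 -0.204] [ 0.6267 -0.001   0.1542] [-0.5  0.4  0.8] [-0.09   0.252  0.235] 0.03808740308046454
press frame -0.0008839321684764624 -0.0018660247736601702 F -0.3181383736114012 0.5776663477857434
```

Request:
apply_moves([
  [0,0.0001,0,0,1,0,0],
  [0,0.0001,0,0,2,0,0],
])

```text
time_s: 13.18
tcp_pos: [0.6267, -0.001, 0.154]
tool_rot: [-1.246, 1.147, -1.155]
contact_force: [-0.1, -0.2, 1.0]
width: 0.0378
```

```bash
python3 st.py|cut -c1-200
```

```text
13.1833 [-0.09   0.284  1.311 -0.003  1.543 -0.169] [ 0.6267 -0.001   0.154 ] [-0.1 -0.2  1. ] [-0.101  0.213  0.303] 0.037806420428622305
press frame -0.0009162660399111763 -0.0018339776606632826 F -0.12591762957284675 -0.17814945186214498
```

Request:
apply_moves([
  [0,0.0001,0,0,0.9,0,0],
  [0,0.0001,0,0,1.7,0,0],
])

```text
time_s: 13.35
tcp_pos: [0.6267, -0.0011, 0.154]
tool_rot: [-1.232, 1.169, -1.178]
contact_force: [-0.8, -0.4, 1.9]
width: 0.0381
```

```bash
python3 st.py|cut -c1-200
```

```text
13.35 [-0.09   0.284  1.311 -0.003  1.543 -0.139] [ 0.6267 -0.0011  0.154 ] [-0.8 -0.4  1.9] [-0.081  0.247  0.401] 0.038053685872946136
press frame -0.0009278683061748225 -0.0018613783893568479 F -0.9110626934121807 -0.14178009652534462
```

Request:
apply_moves([
  [0,0,0,0,0,0,0],
  [0,0,0,0,0,0,0],
  [0,0,0,0,0,0,0],
])

```text
time_s: 13.6
tcp_pos: [0.6267, -0.001, 0.154]
tool_rot: [-1.232, 1.169, -1.177]
contact_force: [-1.2, -0.4, 1.3]
width: 0.0373
```

```bash
python3 st.py|cut -c1-200; python3 - <<'E'
from h import *
d=bot.get_image("scene"); np.savez(f"pics/scene8.npz",**d)
cv2.imwrite("pics/s8.png",cv2.resize(d["image"][190:250,225:295,::-1],None,fx=8,fy=8,interpolation=cv2.INTER_CUBIC))
E
```

```text
13.6 [-0.09   0.284  1.311 -0.003  1.543 -0.139] [ 0.6267 -0.001   0.154 ] [-1.2 -0.4  1.3] [-0.075  0.217  0.388] 0.03727075269473986
press frame -0.0009315803128196936 -0.0018456816927596683 F -1.300612577114919 0.016010708705328502
```

View pics/s8.png

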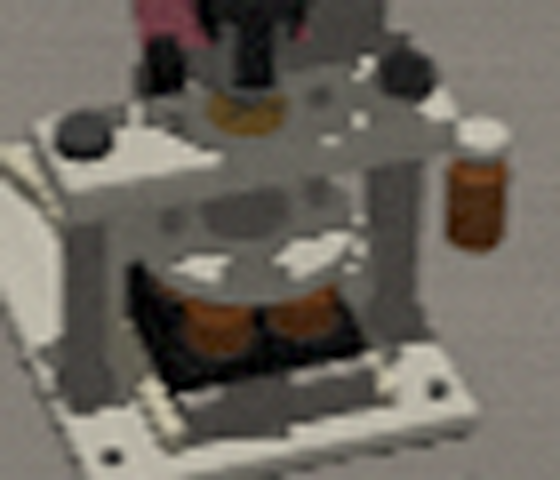

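Request:
apply_moves([
  [0,-0.0002,0,0,-3,0,0],
  [0,-0.0006,0,0,-9,0,0],
  [0,-0.0011,0,0,-16,0,0],
  [0,-0.0016,0,0,-23,0,0],
  [0,-0.0021,0,0,-30,0,0],
  [0,-0.0026,0,0,-37,0,0],
  [0,-0.0031,0,0,-44,0,0],
  [0,-0.0036,0,0,-51,0,0],
  [0,-0.0041,0,0,-58,0,0],
  [0,-0.0045,0,0,-65,0,0],
  [0,-0.005,0,0,-72,0,0],
  [0,-0.0053,0,0,-76,0,0],
])

```text
time_s: 14.65
tcp_pos: [0.6274, -0.0005, 0.1592]
tool_rot: [-1.567, 0.146, -0.154]
contact_force: [2.0, 0.9, -0.6]
width: 0.0377
```

Request:
apply_moves([
  [0,-0.0001,0,0,-1,0,0],
  [0,-0.0001,0,0,-1,0,0],
  [0,-0.0001,0,0,-1,0,0],
])

```text
time_s: 14.9
tcp_pos: [0.6274, -0.0004, 0.1592]
tool_rot: [-1.568, 0.134, -0.142]
contact_force: [0.4, -0.5, 2.0]
width: 0.0377
```

```bash
python3 st.py|cut -c1-200; python3 - <<'E'
from h import *
d=bot.get_image("scene"); np.savez(f"pics/scene9.npz",**d)
cv2.imwrite("pics/s9.png",cv2.resize(d["image"][190:250,225:295,::-1],None,fx=8,fy=8,interpolation=cv2.INTER_CUBIC))
E
```

```text
14.9 [-0.09   0.282  1.303 -0.002  1.551 -1.486] [ 6.274e-01 -4.000e-04  1.592e-01] [ 0.4 -0.5  2. ] [0.024 0.041 0.031] 0.03772766970881894
press frame -2.9559563475941043e-05 -0.0014554853855168982 F 0.26523208395314285 -0.5820895944912061
```

View pics/s9.png

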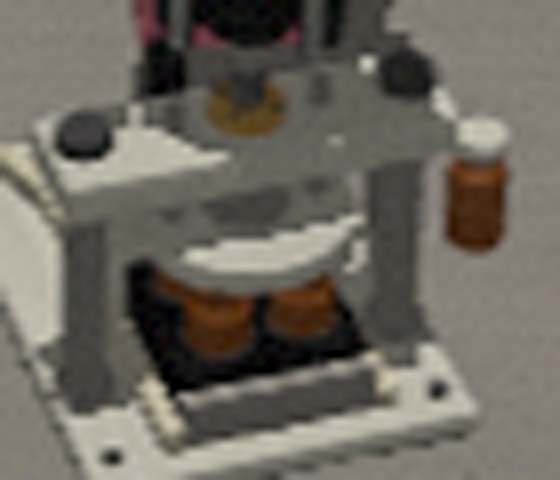

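Request:
apply_moves([
  [0,0,0,0,0,0,0.045],
  [0,0,0,0,0,0,0.06],
  [0,0,0,0,0,0,0.075],
  [0,0,0,0,0,0,0.075],
  [0,0,0,0,0,0,0.075],
  [0,-0.02,0,0,0,0,0.075],
  [0,-0.05,0,0,0,0,0.075],
  [0,-0.09,0,0,0,0,0.075],
  [0,-0.12,0,0,0,0,0.075],
  [0,-0.14,0,0,0,0,0.075],
  [0,-0.15,0,0,0,0,0.075],
  [0,-0.15,0,0,0,0,0.075],
])

```text
time_s: 15.95
tcp_pos: [0.6275, -0.0002, 0.3127]
tool_rot: [-1.568, 0.129, -0.147]
contact_force: [-0.1, -0.6, 1.1]
width: 0.0749
```

```bash
python3 st.py|cut -c1-200; python3 - <<'E'
from h import *
a,b=dict(np.load("pics/scene3.npz")),bot.get_image("scene")
c=[cv2.resize(np.ascontiguousarray(d["image"][165:265,205:305,::-1]),(400,400),interpolation=cv2.INTER_CUBIC) for d in(a,b)]
cv2.imwrite("pics/s10.png",np.hstack(c))
def ball(d):
    m=(d["image"][170:205,245:270].max(2)<45).astype(np.uint8); n,l,st,ce=cv2.connectedComponentsWithStats(m); i=1+st[1:,4].argmax(); return (ce[i]+[245,170]).round(2),st[i]
print(ball(a),ball(b))
for z in(.178,.174,.170): print(proj(b,np.array([.627,.001,z])))
E
```

```text
15.95 [-0.09   0.255  1.034 -0.002  1.841 -1.486] [ 6.275e-01 -2.000e-04  3.127e-01] [-0.1 -0.6  1.1] [-0.007  0.011 -0.029] 0.07486990051892149
press frame 0.00012637898764107509 -0.001276977133749561 F -0.2878381354454737 -0.5036071670840873
(array([255.98, 186.39]), array([  4,   7,  14,  18, 162], dtype=int32)) (array([255.92, 188.4 ]), array([  4,  12,  15,  14, 155], dtype=int32))
[256.32624167 186.74986715]
[256.29207054 187.95892082]
[256.25801768 189.16379001]
```

View pics/s10.png

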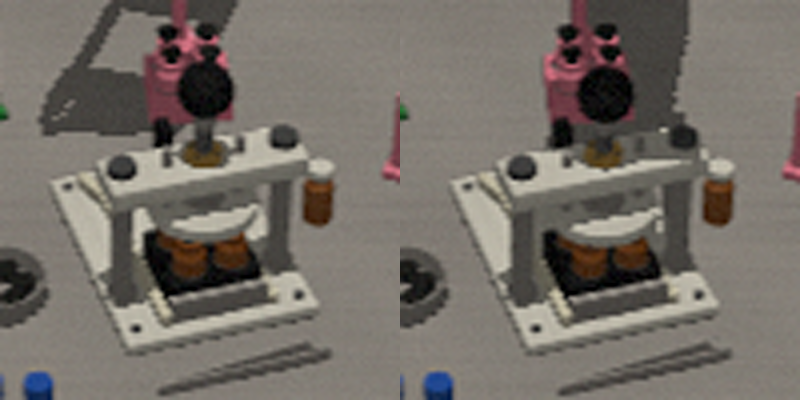

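```bash
python3 -c "
from workcell import bot
print(bot.hand_in())"
```

```text
the job is handed in; nothing more can be done
None
```

I did the whole job and handed it in at about 16 s, well inside the 72 s limit; it gave no verdict.

- **Nest:** I slid it about 69 mm to the back stop. There the push rose from about 3 N to 10.6 N and the nest stopped moving. The camera overlay agreed it was home.
- **Pressing:** I gripped the ball at 50 N and wound it down about 2.35 rad. Torque stayed around 0.16–0.24 N m while pushing the stoppers, then climbed to 0.40, and I stopped and held there. I estimate about 90 N on the stoppers. I had no direct reading of that force.
- **Winding back:** I turned it back 1.35 rad. Allowing for the springiness at the end, that puts the plate about 5 mm above the stoppers. I then let go and lifted clear.

**Last checks:**
- The last picture showed the nest home, the plate raised, and the bystanders near the press where they had been. I did not look at the ones farther off in that picture.
- By rough pixel measurement, the ball sits about 4 mm lower than when I took hold of it or somewhat more (it moved 2.0 pixels; 4 mm should be 1.2). The turns made should give 4 mm, but that view is too coarse to measure the 5 mm gap.
- While held still, the knob read 0.39 N m, without the 0.12 drop I was told to expect. I took this as torque stored in the grip. How fast the torque climbed also fits about 0.4, short of the 0.5 that breaks the glass.

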